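# Load a die insert and fold the guard to its index

## Task

Load the aluminium die insert into the nest of the red-based fixture: lift it out of its storage rack by its two ends, stand it on the bench and let go, take it again by its broad sides, and set it upright on the nest's pad between the two cheeks while the guard is still folded back. Then fold the guard panel over towards the nest until it lies in line with the index arm beside it, and leave it there. Do not shift the index arm or disturb the other things on the bench.

Things in the scene. Friction and masses are not known exactly. Their poses are not given: they have to be found in the camera images.
- insert_mid (a point): Die insert: plain aluminium block 62 long (its x) x 36 wide (y) x 60 high (z), 0.3 to 0.45 kg, dark bores in its top. This point is its centre, 30 mm above its underside. It stands upright in the rack's slot at the start. The two 62 x 60 faces are its broad sides, the two 36 x 60 faces its ends.
- rack_slot (a point): Centre of the slot's floor in the storage rack, 10 mm above the bench. Fixed rack: dark base 110 (x) x 90 (y) x 10 mm, two upright grey cheeks 62 long (x), 10 thick, 40 apart, tops 66 mm above the bench. The slot runs along x, open at both ends; the cheeks cover the insert's broad sides to 4 mm below its top: it can be taken only across its ends.
- fixture: Fixture, fixed to the bench; origin on the bench under the nest. Red base plate 300 (x) x 180 (y from -80 to +100) x 20 mm, dark top. The guard's hinge line runs along the fixture's x at y = +80, 95 mm above the bench, on dark posts 12 mm thick at x = -105, +105 and +145, tops 107 mm above the bench.
- nest (a point): Centre of the top of the nest's steel pad, 36 (fixture x) x 62 mm (y), 26 mm above the bench. At its two y ends stand dark steel cheeks, 36 wide (x), 10 thick, 72 apart, tops 82 mm above the bench. The insert stands between them, its length along the fixture's y, so that only its broad sides (facing +x and -x) are free to the fingers. Axes as fixture.
- cover (a joint): Guard panel angle in rad about the hinge line: 0 is level over the nest (panel reaching towards the fixture's -y), 1.57 upright, more is folded back away from the nest, up to 2.35. The hinge is stiff (friction 0.2 N m, about 2 N at the free edge): the panel stays where it is left and can be pushed from either face or pinched by its edge.
- cover_hinge (a point): Root of the guard panel, mid-width, at half thickness; the hinge line lies in the panel's inner face, 3 mm below it. Panel: flat aluminium sheet 170 wide (along the hinge, fixture x from -85 to +85) x 140 long x 6 mm thick, black strip along its free edge, 0.15 kg. Its axes turn with the panel: the panel reaches from here along -y; +z is its outer face (up when closed).
- cover_edge (a point): Middle of the guard panel's free edge, 140 mm from the hinge line, same axes as cover_hinge.
- index (a joint): Angle of the index arm in rad, measured just as the guard's: the guard lies in line with the arm when the two angles are equal. It differs from start to start (0.55 to 0.95), is held by a tight clamp and must not be moved.
- index_tip (a point): Tip of the index arm: plain steel bar 100 long x 12 x 8 mm, pivoted on the guard's own hinge line at fixture x = +128, beside the guard's +x edge, reaching up over the base plate towards the fixture's -y. Axes as for cover_hinge.
- disc: Bystander: loose turned steel flanged disc 110 mm across, 30 high; origin under its centre. Leave alone.
- blank_tray: Bystander: loose shallow white tray of brass blanks, 120 (x) x 170 (y) x 28 mm; origin under its centre. Leave alone.
- grease_jar: Bystander: loose white plastic jar with a black cap, 64 mm across, 75 high, standing; origin under its centre. Leave alone.
Mind the look-alikes: they are no part of the job. There is more than one size of the part that bears insert_mid; the job needs the smaller. What is shaped like the part that bears rack_slot but pink is not meant.

How it is judged:
By the outcome, as a careful person would: the job done as asked, in the order asked, and still so for the second after the job is handed in, with the robot touching nothing.
It also fails if it takes over 72 s, if anything falls off the work surface, if the arm or the gripper's body presses on something with over 40 N, if the wrist force passes 120 N, or if a joint passes its speed limit or range.

## Robot

A 6-joint arm with a two-finger parallel gripper is mounted at the origin on the work surface. World frame = base frame: x ahead of the robot, y to its left, z up, the work surface at z = 0. Lengths are in mm, angles in rad, forces in N, time in s.
With the tool pointing down it reaches from about 400 to 925 mm from the base axis. Payload 12.5 kg.
Tool frame: the origin (TCP) lies where the fingers leave the gripper's body, on its centre line; the fingertips stand 78 mm ahead of it and the grasp point (between the pads) lies 59 mm ahead of it (env.nose_length is the distance from the TCP to the fingertips, in mm); z points along the fingers, y is the line along which they close (so a half turn about z gives the same grasp; the last joint's range is limited). The gripper opens to 95 mm and grips with 3 to 60 N. Pads are 20 mm wide; open, the fingers measure 119 mm over their backs; the gripper's body (75 mm by 180 mm) begins 59 mm behind the grasp point.
Start: joints at [1.077, 0.491, 1.559, -0, 1.092, -0.106], TCP at [236.327, 578.608, 292.261] pointing down, gripper open.
Joint ranges: [-3.1, 3.1], [-0.84, 2.19], [0.05, 2.79], [-1.13, 4.28], [0.06, 2.93], [-2.69, 2.69]. Speed limits (rad/s): [2.22, 2.22, 2.79, 3.14, 3.14, 3.14].

## Interface

Orientations are given as [roll, pitch, yaw] about the fixed x, y, z axes, in that order (R = Rz(yaw) Ry(pitch) Rx(roll)).
In Python, from cell import env gives the robot as it stands. The module is installed in compiled form; this text tells all that it offers.
- The arm moves only by the tool send_rows, never from a script. Its argument "series" is text: rows parted by semicolons, each of 6 numbers parted by spaces: the shift along the tool's x, y, z as a fraction of full scale, then the turn, a rotation vector about the tool's x, y, z as a fraction of full scale. A call has 1 to 5 rows; each row shifts and turns the commanded pose from where the row before left it, along the tool's axes as they then stand; what a row does not reach is not made up. Full scale, the value 1, is 60 mm for a shift and 10 degrees for a turn. A row lasts 1/8 s, in which the tool goes at most 62.5 mm and 10.7 degrees, less where a joint would pass 70% of its speed; a pose out of reach is approached as far as the arm can. A call with a number of a shift or a turn outside -1 to 1 is refused whole. A call with a gripper value outside its range is refused whole. "fingers" is the opening, from 0 (shut) to 1 (fully open), set as the call begins (left out, the last holds). The fingers move at their own pace and stop on an object; the grip force is fixed at half the most. Time passes only in rows, so rows that do not move let the fingers close. It gives the time, the measured TCP pose, the force, the opening and the grip force at its end, in the units of the state.
- env.state(): the state, without advancing time (a new reading comes with each control period).
- env.read_camera(name): name is "scene" or "top" or "wrist"; returns a dict with "color" (384x512x3 uint8, red, green, blue), "z_map" (384x512 float32, mm along the optical axis (not along the pixel's ray), 0 where there is no reading), "fovy" (degrees; the focal length in pixels is half the picture's height over the tangent of half this angle, whatever the lens; pixels are square), "cx", "cy" (the principal point, pixels), "distortion" ([k1, k2, p1, p2, k3] as OpenCV has them; the pictures are not rectified), "R" (3x3) and "t" (3): a world point X has camera coordinates R X + t. Camera axes: x right, y down, z forward; pixel columns grow to the right and rows downward; lengths in mm; the calibration is good to about 2 mm. A picture is of the moment at which its call begins.
- env.job_done(): hands the job in; it is judged then, once.
The state is a dict: "t": time; "joints": joint angles; "qvel": joint speeds; "tau": joint torques, N m; "eef_pos": TCP position; "tcp_rot": TCP orientation; "ft_force": force on the tool from outside, world axes, zero at the start; "moment": the same for the moment, N m; "opening": opening from 0.0 (shut) to 1.0 (fully open); "grip_force": force on a finger pad.
Only numpy, scipy, OpenCV 4.12 (cv2) and the standard library are available. Lean on these libraries where they do the work, as an engineer would, in place of code of your own. Each camera call takes 0.05 s, during which the arm holds its last target. There are 200 camera calls.

## Working session

There is one attempt and no reset: what is moved stays moved. The work goes in short steps, Python scripts to look and compute and a tool call to move; the robot and the scene stay as the last step left them, time stands still between calls to the robot, and variables do not carry over. Pictures are saved under pics/ and viewed, at most 10 in all, crops included, and the job is handed in when it is done.

Besides the shell and the picture viewer there is one more tool, called after "Call:" as name(argument=value, ...) on one line, values as JSON. send_rows: Moves the arm, as the interface text tells. Shift numbers are shares of 60 mm and turn numbers shares of 10 degrees, none past 1 either way. Its arguments: {"type":"object","properties":{"series":{"type":"string"},"fingers":{"type":"number"}},"required":["series"]}

```bash
mkdir -p pics
cat > h.py <<'E'
import numpy as np, cv2, pickle
from scipy.spatial.transform import Rotation as Ro
def grab(env,n):
    d=env.read_camera(n); pickle.dump(d,open(f'{n}.pkl','wb')); return d
def load(n): return pickle.load(open(f'{n}.pkl','rb'))
def K(d):
    f=d['color'].shape[0]/2/np.tan(np.radians(d['fovy'])/2)
    return np.array([[f,0,d['cx']],[0,f,d['cy']],[0,0,1.]])
def save(d,p,crop=None,s=1):
    im=d['color'][...,::-1]
    if crop: x0,y0,x1,y1=crop; im=im[y0:y1,x0:x1]
    cv2.imwrite(p,cv2.resize(im,None,fx=s,fy=s,interpolation=cv2.INTER_CUBIC))
def norm(d,uv):
    return cv2.undistortPoints(np.array(uv,float).reshape(-1,1,2),K(d),np.array(d['distortion'],float)).reshape(-1,2)
def plane(d,uv,z):
    n=norm(d,uv); R,t=np.array(d['R']),np.array(d['t']); c=-R.T@t
    r=np.c_[n,np.ones(len(n))]@R
    return c+r*((z-c[2])/r[:,2])[:,None]
def cloud(d):
    h,w=d['z_map'].shape
    v,u=np.mgrid[:h,:w]; n=norm(d,np.c_[u.ravel(),v.ravel()]); z=d['z_map'].ravel()[:,None].astype(float)
    X=(np.c_[n,np.ones(len(n))]*z-np.array(d['t']))@np.array(d['R'])
    X[z[:,0]<=0]=np.nan
    return X.reshape(h,w,3)
def proj(d,X):
    rv=cv2.Rodrigues(np.array(d['R'],float))[0]
    return cv2.projectPoints(np.array(X,float).reshape(-1,1,3),rv,np.array(d['t'],float),K(d),np.array(d['distortion'],float))[0].reshape(-1,2)
E
python3 - <<'E'
from cell import env
from h import *
for n in ('top','scene'):
    d=grab(env,n); save(d,f'pics/{n}.png',s=1.5); print(n,d['fovy'],np.round(-np.array(d['R']).T@d['t']),(d['z_map']>0).mean())
print(env.state())
E
```

```text
top 56.69072510008844 [ 346. -155. 1114.] 0.9962870279947916
scene 46.261988487720885 [1160. -877.  982.] 0.9959259033203125
{'t': 0.1, 'joints': array([ 1.07736974e+00,  4.91484869e-01,  1.55937425e+00, -2.37689031e-05,
        1.09171771e+00, -1.05608146e-01]), 'qvel': array([ 0.00171397, -0.00177201, -0.00145354,  0.00117697, -0.00138579,
        0.00125021]), 'tau': array([ 2.77143285e-03, -6.13628626e+01, -2.58608544e+01,  6.94000069e-02,
        4.69288719e-02, -2.22854294e-05]), 'eef_pos': array([236.27823999, 578.46874073, 291.73401678]), 'tcp_rot': array([-3.14061175e+00, -8.27783855e-05,  2.75378514e+00]), 'ft_force': array([ 0.20086035, -0.00944378, -0.82851073]), 'moment': array([0.0573843 , 0.05191752, 0.0361114 ]), 'grip_force': 0.0, 'opening': 0.9987985006038815}
```

View pics/top.png

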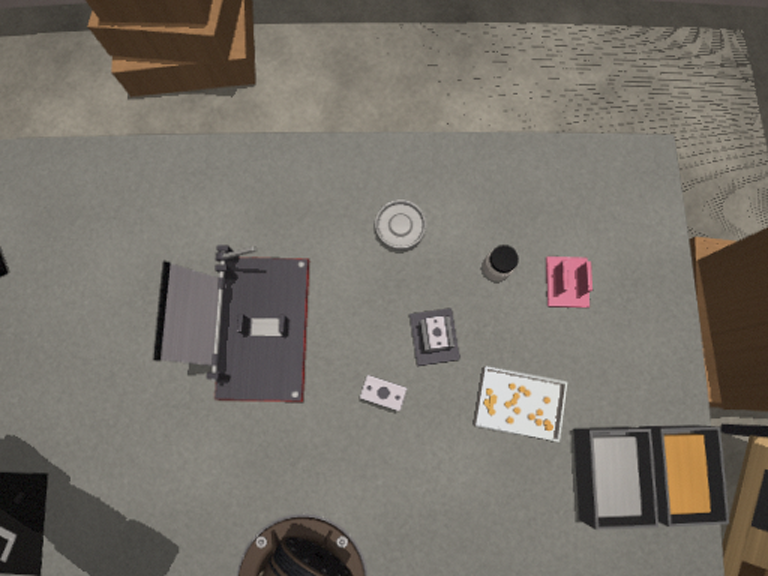

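View pics/scene.png

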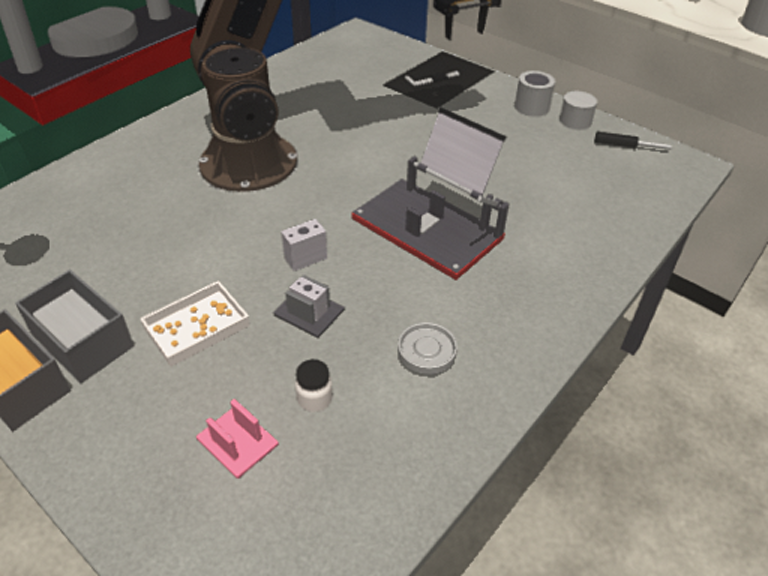

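The top view shows the dark rack with its insert at about (435,332), a loose block at (383,393), and the pink rack at (568,282). The fixture is at (262,330), with the guard folded left and the index arm at (240,253). Insert candidates are the block in the rack, top px (290,221), and the loose block, (255,262). By the description I choose the one in the dark rack, and I'll check its size.

Run:
```python
from h import *
d=load('top'); C=cloud(d); s=load('scene'); S=cloud(s)
rgb=d['color'].astype(int); 
def rect(m,name,z=None):
    P=C[m][:,:2]; P=P[~np.isnan(P[:,0])].astype(np.float32); r=cv2.minAreaRect(P); print(name,len(P),np.round(r[0],1),np.round(r[1],1),round(r[2],1),'z',np.round(np.nanmedian(C[m][:,2]),1))
v,u=np.mgrid[:384,:512]
def box(x0,y0,x1,y1): return (u>=x0)&(u<x1)&(v>=y0)&(v<y1)
Z=C[...,2]
print('bench z',np.nanmedian(Z[box(300,60,360,110)]))
rk=box(268,200,312,248)
for lo,hi in((67,76),(60,67),(5,15)): rect(rk&(Z>lo)&(Z<hi),f'rack {lo}-{hi}')
lb=box(235,245,275,280); print('loose z hist',np.histogram(Z[lb],bins=[0,20,40,50,60,70,80,90])[0]); rect(lb&(Z>45),'loose')
fx=box(140,165,210,272); rect(fx&(Z>12)&(Z<24),'plate'); 
n=box(155,205,195,230); rect(n&(Z>74)&(Z<90),'cheeks'); rect(n&(Z>23)&(Z<32),'pad')
# guard plane
g=box(100,170,146,245)&(Z>110)
for D,nm,m in((C,'top',g),):
    P=D[m]; c=P.mean(0); U,_,V=np.linalg.svd(P-c,full_matrices=False); print('guard',len(P),c,V[2],P[:,2].max())
ia=box(146,160,175,180)&(Z>60); P=C[ia]; print('arm px',ia.sum()); print(np.round(P[::4],0).tolist())
for nm,m in (('disc',box(245,130,290,170)),('jar',box(315,160,350,190)),('tray',box(312,240,382,298)),):
    rect(m&(Z>8),nm)
save(d,'pics/crop.png',(225,190,325,290),6)
```

```text
bench z -743.7590270823416
rack 67-76 237 [ 482.4 -264.2] [62. 57.] 8.8 z 69.2
rack 60-67 163 [ 482.1 -265. ] [62.1 60. ] 8.2 z 65.1
rack 5-15 531 [ 474.6 -259.4] [139.5 107.9] 5.0 z 8.9
loose z hist [242   0   0   0   0 432  39]
loose 471 [ 365.4 -157.6] [80.6 46.8] 71.3 z 77.5
plate 4839 [501.8  91.6] [181.9 302.2] 89.1 z 19.7
cheeks 91 [500.2  80.7] [93.6 34.7] 88.0 z 81.1
pad 263 [503.7  88.7] [120.4  75.2] 89.9 z 25.4
guard 2273 [502.50494258 199.79330816 170.734452  ] [-0.02182591 -0.89299672  0.44953363] 222.76899011123592
arm px 179
[[654.0, 165.0, 102.0], [653.0, 152.0, 106.0], [650.0, 157.0, 108.0], [651.0, 146.0, 104.0], [646.0, 156.0, 109.0], [648.0, 146.0, 102.0], [631.0, 90.0, 159.0], [630.0, 78.0, 160.0], [644.0, 154.0, 107.0], [647.0, 146.0, 94.0], [631.0, 104.0, 148.0], [628.0, 90.0, 158.0], [628.0, 79.0, 158.0], [643.0, 156.0, 100.0], [646.0, 147.0, 90.0], [633.0, 123.0, 132.0], [630.0, 108.0, 143.0], [626.0, 93.0, 156.0], [625.0, 81.0, 158.0], [637.0, 156.0, 108.0], [634.0, 141.0, 119.0], [630.0, 125.0, 131.0], [627.0, 111.0, 141.0], [626.0, 98.0, 146.0], [634.0, 159.0, 108.0], [631.0, 144.0, 117.0], [628.0, 129.0, 129.0], [627.0, 116.0, 134.0], [630.0, 160.0, 112.0], [629.0, 148.0, 115.0], [627.0, 133.0, 123.0], [627.0, 122.0, 122.0], [629.0, 153.0, 106.0], [628.0, 140.0, 109.0], [625.0, 156.0, 107.0], [625.0, 164.0, 97.0], [624.0, 152.0, 99.0], [622.0, 155.0, 97.0], [618.0, 154.0, 99.0], [613.0, 152.0, 108.0], [609.0, 154.0, 110.0], [608.0, 161.0, 105.0], [606.0, 148.0, 110.0], [605.0, 158.0, 104.0], [605.0, 147.0, 101.0]]
disc 919 [ 721.9 -197.5] [106.4 109.9] 89.5 z 20.0
jar 419 [ 629.9 -404. ] [59.2 59.9] 7.0 z 72.4
tray 623 [ 342.  -438.2] [173.3 120.3] 78.5 z 19.5
```

View pics/crop.png

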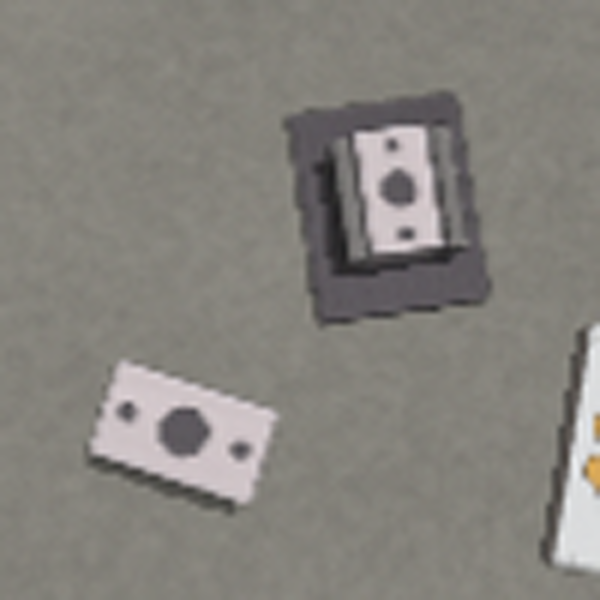

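The crop shows the block in the rack measures about 62 x 36 with its top at z≈70, so it is the smaller one. The loose block, (185,430) in the crop, measures 80 x 47 x 78 and is the decoy. Next I'll refine these from both views.

Run:
```python
from h import *
v,u=np.mgrid[:384,:512]
for n in('top','scene'):
    d=load(n); C=cloud(d); Z=C[...,2]; X=C[...,0]; Y=C[...,1]
    def rect(m,name,z=None):
        if z is None: P=C[m][:,:2]
        else:
            mm=cv2.morphologyEx(m.astype(np.uint8),cv2.MORPH_CLOSE,np.ones((5,5))); P=plane(d,np.c_[u[mm>0],v[mm>0]],z)[:,:2]
        r=cv2.minAreaRect(P.astype(np.float32)); print(n,name,len(P),np.round(r[0],1),np.round(r[1],1),round(r[2],1))
    rgb=d['color'].astype(int); lum=rgb.sum(-1)
    near=lambda x,y,r:(np.hypot(X-x,Y-y)<r)
    m=near(482,-265,60)&(Z>62)&(lum>450 if n=='top' else lum>0)
    m2=near(482,-265,60)&(Z>67.5)&(Z<74)
    rect(m,'insert',70); rect(m2,'ins z')
    rect(near(501,81,70)&(Z>77)&(Z<88),'cheeks z'); rect(near(501,81,70)&(Z>77)&(Z<88),'cheeks',82)
    rect((X>330)&(X<680)&(Y>-15)&(Y<200)&(Z>14)&(Z<23),'plate')
    g=(X>420)&(X<580)&(Y>175)&(Z>115)&(Z<205)
    P=C[g]; c=P.mean(0); V=np.linalg.svd(P-c,full_matrices=False)[2]; V2=V[2]*np.sign(V[2][2]); print(n,'guard',c.round(1),V2.round(3))
    a=near(628,110,60)&(X>610)&(X<645)&(Z>112)&(Y<140)&(Y>60)
    P=C[a]; c=np.median(P,0); V=np.linalg.svd(P-P.mean(0),full_matrices=False)[2][0]; V*=-np.sign(V[1]); print(n,'arm',len(P),c.round(1),V.round(3),'ang',np.arctan2(V[2],-V[1]))
```

```text
top insert 212 [ 482.9 -264.4] [60.3 34.2] 7.0
top ins z 205 [ 483.  -267.6] [61.3 52.9] 6.0
top cheeks z 87 [500.8  80.7] [93.5 33.2] 87.8
top cheeks 87 [501.   79.9] [93.  32.9] 87.7
top plate 4606 [501.8  91.6] [181.9 302.2] 89.1
top guard [497.3 196.8 165. ] [-0.021 -0.898  0.44 ]
top arm 65 [628.  107.7 143.1] [-0.017 -0.808  0.59 ] ang 0.6305599534521504
scene insert 340 [ 486.9 -271.1] [65.  60.3] 7.7
scene ins z 170 [ 484.8 -271. ] [62.2 59.4] 10.5
scene cheeks z 55 [503.4  78.4] [94.3 34.8] 88.5
scene cheeks 56 [503.4  77.1] [94.6 36. ] 89.3
scene plate 2516 [502.5  89.6] [185.3 302.7] 88.1
scene guard [504.7 616.3 165.5] [-0.039 -0.006  0.999]
scene arm 48 [633.1 102.4 144. ] [-0.058 -0.796  0.603] ang 0.6483409943323675
```

```bash
cat >> h.py <<'E'
def plan(env,wps,p=None,a=None):
    """wps: (gx,gy,gz grasp point, closing angle deg, rows); tool pointing down"""
    st=env.state()
    if p is None: p=np.array(st['eef_pos']); a=np.degrees(st['tcp_rot'][2])-90
    out=[]
    for x,y,z,b,n in wps:
        q=np.array([x,y,z+59.]); da=(b-a+180)%360-180
        for i in range(n):
            yw=np.radians(a+90+da*i/n); w=(q-p)/n
            tx=np.array([np.cos(yw),np.sin(yw),0]); ty=np.array([np.sin(yw),-np.cos(yw),0])
            out.append(f"{w@tx/60:.2f} {w@ty/60:.2f} {-w[2]/60:.2f} 0 0 {-da/n/10:.2f}")
        p,a=q,b; out.append('|')
    for i,l in enumerate(' ; '.join(out).replace(' ; |','\n').split('\n')): print(l.strip(' ;'))
    print('pos',np.round(st['eef_pos'],1),'rot',np.round(st['tcp_rot'],4),'t',st['t'],'open',st['opening'],st['grip_force'],np.round(st['ft_force'],1))
E
python3 - <<'E'
from cell import env
from h import *
plan(env,[(400,200,330,40,10),(483,-264.5,150,7,10),(483,-264.5,45,7,5)])
E
```

```text
-0.49 -0.48 -0.16 0 0 0.28 ; -0.51 -0.46 -0.16 0 0 0.28 ; -0.54 -0.43 -0.16 0 0 0.28 ; -0.56 -0.40 -0.16 0 0 0.28 ; -0.57 -0.38 -0.16 0 0 0.28 ; -0.59 -0.35 -0.16 0 0 0.28 ; -0.61 -0.32 -0.16 0 0 0.28 ; -0.62 -0.29 -0.16 0 0 0.28 ; -0.64 -0.26 -0.16 0 0 0.28 ; -0.65 -0.23 -0.16 0 0 0.28
-0.68 -0.39 0.30 0 0 0.33 ; -0.70 -0.35 0.30 0 0 0.33 ; -0.72 -0.31 0.30 0 0 0.33 ; -0.74 -0.27 0.30 0 0 0.33 ; -0.75 -0.23 0.30 0 0 0.33 ; -0.77 -0.18 0.30 0 0 0.33 ; -0.77 -0.14 0.30 0 0 0.33 ; -0.78 -0.09 0.30 0 0 0.33 ; -0.78 -0.05 0.30 0 0 0.33 ; -0.79 -0.00 0.30 0 0 0.33
0.00 0.00 0.35 0 0 0.00 ; 0.00 0.00 0.35 0 0 0.00 ; 0.00 0.00 0.35 0 0 0.00 ; 0.00 0.00 0.35 0 0 0.00 ; 0.00 0.00 0.35 0 0 0.00

pos [236.3 578.5 291.7] rot [-3.1406e+00 -1.0000e-04  2.7538e+00] t 0.1 open 0.9987985006038815 0.0 [ 0.2 -0.  -0.8]
```

Call:
send_rows(series="-0.49 -0.48 -0.16 0 0 0.28;-0.51 -0.46 -0.16 0 0 0.28;-0.54 -0.43 -0.16 0 0 0.28;-0.56 -0.4 -0.16 0 0 0.28;-0.57 -0.38 -0.16 0 0 0.28", fingers=1)

```text
t: 0.72
eef_pos: [318.3, 388.0, 340.4]
tcp_rot: [-3.141, -0.0, 2.508]
ft_force: [0.8, -0.1, 0.2]
opening: 1.002
grip_force: 0.0
```

Call:
send_rows(series="-0.59 -0.35 -0.16 0 0 0.28;-0.61 -0.32 -0.16 0 0 0.28;-0.62 -0.29 -0.16 0 0 0.28;-0.64 -0.26 -0.16 0 0 0.28;-0.65 -0.23 -0.16 0 0 0.28")

```text
t: 1.35
eef_pos: [399.5, 198.3, 388.4]
tcp_rot: [-3.141, -0.0, 2.264]
ft_force: [-0.1, 0.4, 1.3]
opening: 1.0
grip_force: 0.0
```

Call:
send_rows(series="-0.68 -0.39 0.3 0 0 0.33;-0.7 -0.35 0.3 0 0 0.33;-0.72 -0.31 0.3 0 0 0.33;-0.74 -0.27 0.3 0 0 0.33;-0.75 -0.23 0.3 0 0 0.33")

```text
t: 1.98
eef_pos: [439.3, -33.9, 297.6]
tcp_rot: [3.142, -0.0, 1.975]
ft_force: [1.2, 0.2, 0.6]
opening: 1.001
grip_force: 0.0
```

Call:
send_rows(series="-0.77 -0.18 0.3 0 0 0.33;-0.77 -0.14 0.3 0 0 0.33;-0.78 -0.09 0.3 0 0 0.33;-0.78 -0.05 0.3 0 0 0.33;-0.79 0 0.3 0 0 0.33")

```text
t: 2.6
eef_pos: [480.1, -266.2, 207.4]
tcp_rot: [-3.141, -0.0, 1.687]
ft_force: [0.6, 0.5, 0.9]
opening: 0.999
grip_force: 0.0
```

Call:
send_rows(series="0 0 0 0 0 0;0 0 0 0 0 0")

```text
t: 2.85
eef_pos: [479.8, -264.2, 208.0]
tcp_rot: [-3.141, -0.001, 1.689]
ft_force: [0.1, -0.3, 0.6]
opening: 1.004
grip_force: 0.0
```

Run:
```python
from cell import env
from h import *
plan(env,[(483,-264.5,45,7,5)])
d=grab(env,'wrist'); save(d,'pics/w1.png',s=1.2); C=cloud(d); Z=C[...,2]
m=(np.hypot(C[...,0]-483,C[...,1]+265)<50)&(Z>67.5)&(Z<74)
r=cv2.minAreaRect(C[m][:,:2].astype(np.float32)); print(m.sum(),r)
```

```text
-0.00 0.01 0.35 0 0 -0.00 ; -0.00 0.01 0.35 0 0 -0.00 ; -0.00 0.01 0.35 0 0 -0.00 ; -0.00 0.01 0.35 0 0 -0.00 ; -0.00 0.01 0.35 0 0 -0.00

pos [ 479.8 -264.2  208. ] rot [-3.1409e+00 -9.0000e-04  1.6892e+00] t 2.85 open 1.0038651177852618 0.0 [ 0.1 -0.3  0.6]
2795 ((482.674560546875, -266.786865234375), (62.039268493652344, 57.659706115722656), 7.742154121398926)
```

View pics/w1.png

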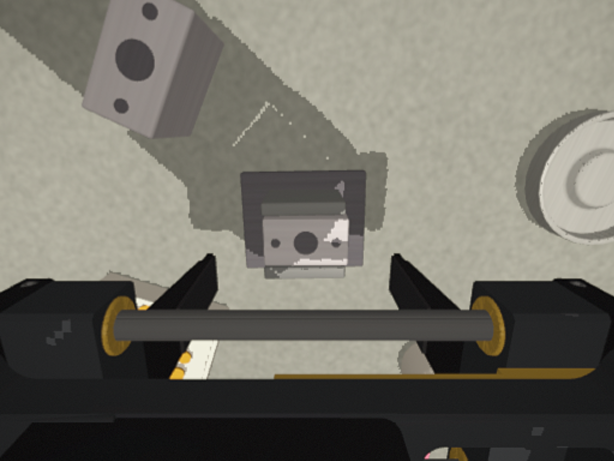

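The wrist view shows the insert centred between the fingers at about (305,243), with the rack clear around it. I'll descend and grip.

Call:
send_rows(series="0 0.01 0.35 0 0 0;0 0.01 0.35 0 0 0;0 0.01 0.35 0 0 0;0 0.01 0.35 0 0 0;0 0 0.33 0 0 0")

```text
t: 3.52
eef_pos: [482.8, -263.1, 104.6]
tcp_rot: [3.141, 0.001, 1.691]
ft_force: [0.3, 0.0, -0.6]
opening: 1.0
grip_force: 0.0
```

Call:
send_rows(series="0 0 0 0 0 0;0 0 0 0 0 0;0 0 0 0 0 0;0 0 0 0 0 0;0 0 0 0 0 0", fingers=0)

```text
t: 4.15
eef_pos: [482.5, -264.3, 105.1]
tcp_rot: [3.141, 0.0, 1.689]
ft_force: [-1.0, 2.0, 6.7]
opening: 0.648
grip_force: 30.0
```

Call:
send_rows(series="0 0 0 0 0 0;0 0 0 0 0 0;0 0 -0.1 0 0 0;0 0 -0.1 0 0 0;0 0 0 0 0 0")

```text
t: 4.78
eef_pos: [482.6, -264.4, 116.9]
tcp_rot: [3.141, 0.0, 1.689]
ft_force: [-0.5, -0.2, -3.9]
opening: 0.653
grip_force: 30.0
```

Run:
```python
from cell import env
from h import *
plan(env,[(482.6,-264.4,130,7,4),(570,-110,120,90,10),(570,-110,50,90,3),(570,-110,37,90,3)])
```

```text
-0.00 -0.00 -0.30 0 0 -0.01 ; -0.00 -0.00 -0.30 0 0 -0.01 ; -0.00 -0.00 -0.30 0 0 -0.01 ; -0.00 -0.00 -0.30 0 0 -0.01
0.24 0.18 0.02 0 0 -0.83 ; 0.21 0.21 0.02 0 0 -0.83 ; 0.18 0.24 0.02 0 0 -0.83 ; 0.14 0.26 0.02 0 0 -0.83 ; 0.10 0.28 0.02 0 0 -0.83 ; 0.06 0.29 0.02 0 0 -0.83 ; 0.02 0.30 0.02 0 0 -0.83 ; -0.02 0.29 0.02 0 0 -0.83 ; -0.07 0.29 0.02 0 0 -0.83 ; -0.11 0.28 0.02 0 0 -0.83
0.00 0.00 0.39 0 0 0.00 ; 0.00 0.00 0.39 0 0 0.00 ; 0.00 0.00 0.39 0 0 0.00
0.00 0.00 0.07 0 0 0.00 ; 0.00 0.00 0.07 0 0 0.00 ; 0.00 0.00 0.07 0 0 0.00

pos [ 482.6 -264.4  116.9] rot [3.1409e+00 5.0000e-04 1.6891e+00] t 4.775 open 0.6533015464140361 29.99886453151703 [-0.5 -0.2 -3.9]
```

Call:
send_rows(series="0 0 -0.3 0 0 0;0 0 -0.3 0 0 0;0 0 -0.3 0 0 0;0 0 -0.3 0 0 0")

```text
t: 5.28
eef_pos: [482.3, -264.2, 188.8]
tcp_rot: [-3.141, -0.0, 1.689]
ft_force: [0.2, 0.3, -2.6]
opening: 0.647
grip_force: 30.0
```

Call:
send_rows(series="0.24 0.18 0.02 0 0 -0.83;0.21 0.21 0.02 0 0 -0.83;0.18 0.24 0.02 0 0 -0.83;0.14 0.26 0.02 0 0 -0.83;0.1 0.28 0.02 0 0 -0.83")

```text
t: 5.9
eef_pos: [527.3, -186.3, 182.2]
tcp_rot: [3.142, -0.0, 2.418]
ft_force: [-0.1, -0.9, -3.7]
opening: 0.651
grip_force: 30.0
```

Call:
send_rows(series="0.06 0.29 0.02 0 0 -0.83;0.02 0.3 0.02 0 0 -0.83;-0.02 0.29 0.02 0 0 -0.83;-0.07 0.29 0.02 0 0 -0.83;-0.11 0.28 0.02 0 0 -0.83")

```text
t: 6.52
eef_pos: [571.7, -109.0, 176.1]
tcp_rot: [3.141, -0.0, -3.141]
ft_force: [-0.4, -0.1, -3.2]
opening: 0.651
grip_force: 30.0
```

Call:
send_rows(series="0 0 0.39 0 0 0;0 0 0.39 0 0 0;0 0 0.39 0 0 0;0 0 0.05 0 0 0;0 0 0 0 0 0")

```text
t: 7.15
eef_pos: [571.7, -109.6, 103.5]
tcp_rot: [3.142, 0.0, 3.138]
ft_force: [0.1, -0.8, -4.5]
opening: 0.654
grip_force: 30.0
```

Run:
```python
from cell import env
from h import *
plan(env,[(570,-110,37,90,3)])
```

```text
0.01 -0.00 0.04 0 0 -0.01 ; 0.01 -0.00 0.04 0 0 -0.01 ; 0.01 -0.00 0.04 0 0 -0.01

pos [ 571.7 -109.6  103.5] rot [3.1415e+00 1.0000e-04 3.1378e+00] t 7.15 open 0.6536044198215512 29.998851120471954 [ 0.1 -0.8 -4.5]
```

Call:
send_rows(series="0 0 0.05 0 0 0;0 0 0.05 0 0 0;0 0 0.03 0 0 0;0 0 0 0 0 0")

```text
t: 7.65
eef_pos: [571.5, -109.5, 95.4]
tcp_rot: [3.141, -0.0, 3.138]
ft_force: [-0.1, -0.6, -4.1]
opening: 0.651
grip_force: 30.0
```

Call:
send_rows(series="0 0 0.01 0 0 0;0 0 0 0 0 0")

```text
t: 7.9
eef_pos: [571.6, -109.5, 95.1]
tcp_rot: [-3.142, 0.0, 3.138]
ft_force: [-1.3, 1.1, 1.4]
opening: 0.652
grip_force: 30.0
```

Call:
send_rows(series="0 0 0 0 0 0;0 0 0 0 0 0;0 0 0 0 0 0;0 0 0 0 0 0", fingers=1)

```text
t: 8.4
eef_pos: [571.6, -109.5, 94.8]
tcp_rot: [3.142, 0.0, 3.138]
ft_force: [-0.5, -0.8, -0.1]
opening: 0.98
grip_force: 0.0
```

Call:
send_rows(series="0 0 -0.2 0 0 0;0 0 -0.4 0 0 0;0 0 -0.5 0 0 0;0 0 -0.5 0 0 0;0 0 -0.4 0 0 0")

```text
t: 9.02
eef_pos: [571.6, -109.5, 217.0]
tcp_rot: [-3.141, 0.001, 3.138]
ft_force: [0.3, 0.6, 0.5]
opening: 1.002
grip_force: 0.0
```

Call:
send_rows(series="0 0 0 0 0 0.9;0 0 0 0 0 0.9;0 0 0 0 0 0.9;0 0 0 0 0 0.9;0 0 0 0 0 0.9")

```text
t: 9.65
eef_pos: [571.5, -109.5, 215.7]
tcp_rot: [3.141, 0.001, 2.347]
ft_force: [-0.6, -0.3, -0.0]
opening: 0.999
grip_force: 0.0
```

Call:
send_rows(series="0 0 0 0 0 0.9;0 0 0 0 0 0.9;0 0 0 0 0 0.9;0 0 0 0 0 0.9;0 0 0 0 0 0.9")

```text
t: 10.28
eef_pos: [571.5, -109.5, 215.7]
tcp_rot: [3.141, 0.0, 1.562]
ft_force: [-0.2, 0.0, 0.2]
opening: 0.999
grip_force: 0.0
```

Call:
send_rows(series="0 0 0 0 0 0;0 0 0 0 0 0")

```text
t: 10.52
eef_pos: [571.5, -109.5, 215.2]
tcp_rot: [3.141, 0.0, 1.57]
ft_force: [-0.9, -0.2, -0.4]
opening: 1.002
grip_force: 0.0
```

Run:
```python
from cell import env
from h import *
d=grab(env,'wrist'); C=cloud(d); Z=C[...,2]
m=(np.hypot(C[...,0]-571,C[...,1]+110)<60)&(Z>50)&(Z<66)
r=cv2.minAreaRect(C[m][:,:2].astype(np.float32)); print(m.sum(),r,np.median(Z[m]))
save(d,'pics/w2.png')
plan(env,[(571.6,-109.5,38,0,4)])
```

```text
2498 ((575.78955078125, -108.16746520996094), (61.51576232910156, 35.862579345703125), 89.27802276611328) 60.39849303040428
0.00 0.00 0.49 0 0 -0.00 ; 0.00 0.00 0.49 0 0 -0.00 ; 0.00 0.00 0.49 0 0 -0.00 ; 0.00 0.00 0.49 0 0 -0.00

pos [ 571.5 -109.5  215.1] rot [3.1413 0.     1.5698] t 10.575 open 0.9965739895899172 0.0 [-1.   0.5 -0.7]
```

View pics/w2.png

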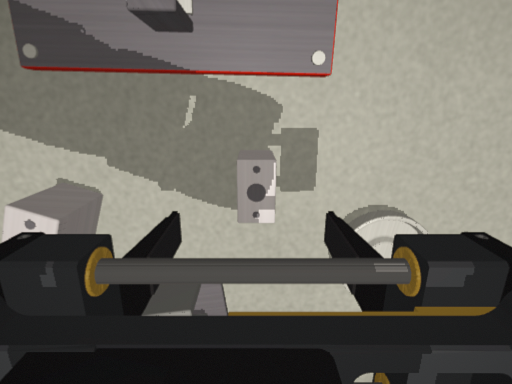

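The wrist view shows the insert standing upright and released at about (256,190), square to the fingers, about 4 mm towards +x. I'll take it by its broad sides.

Call:
send_rows(series="0 0.06 0.49 0 0 0;0 0 0.49 0 0 0;0 0 0.49 0 0 0;0 0 0.47 0 0 0;0 0 0 0 0 0")

```text
t: 11.2
eef_pos: [574.5, -109.4, 97.0]
tcp_rot: [-3.138, -0.001, 1.568]
ft_force: [-0.4, -0.4, 0.3]
opening: 0.999
grip_force: 0.0
```

Call:
send_rows(series="0 0 0 0 0 0;0 0 0 0 0 0;0 0 0 0 0 0;0 0 0 0 0 0;0 0 0 0 0 0", fingers=0)

```text
t: 11.82
eef_pos: [575.2, -109.6, 98.6]
tcp_rot: [3.141, -0.0, 1.567]
ft_force: [-0.1, -0.8, -0.2]
opening: 0.534
grip_force: 0.0
```

Call:
send_rows(series="0 0 0 0 0 0;0 0 0 0 0 0;0 0 0 0 0 0")

```text
t: 12.2
eef_pos: [575.1, -109.5, 98.4]
tcp_rot: [-3.141, -0.0, 1.567]
ft_force: [-0.8, -1.5, 0.7]
opening: 0.379
grip_force: 30.0
```

Run:
```python
from cell import env
from h import *
plan(env,[(575,-109.5,150,0,4),(501.5,80.5,150,-1.3,6)])
```

```text
0.00 -0.00 -0.46 0 0 -0.01 ; 0.00 -0.00 -0.46 0 0 -0.01 ; 0.00 -0.00 -0.46 0 0 -0.01 ; 0.00 -0.00 -0.46 0 0 -0.01
0.53 -0.20 -0.00 0 0 0.02 ; 0.53 -0.21 -0.00 0 0 0.02 ; 0.53 -0.21 -0.00 0 0 0.02 ; 0.53 -0.21 -0.00 0 0 0.02 ; 0.52 -0.21 -0.00 0 0 0.02 ; 0.52 -0.21 -0.00 0 0 0.02

pos [ 575.1 -109.5   98.4] rot [-3.1415e+00 -1.0000e-04  1.5670e+00] t 12.2 open 0.37947306506896444 29.999915063381195 [-0.8 -1.5  0.7]
```

Call:
send_rows(series="0 0 -0.3 0 0 0;0 0 -0.5 0 0 0;0 0 -0.5 0 0 0;0 0 -0.5 0 0 0")

```text
t: 12.7
eef_pos: [575.0, -109.4, 208.3]
tcp_rot: [3.141, -0.0, 1.567]
ft_force: [-0.1, -0.5, -2.7]
opening: 0.377
grip_force: 30.0
```

Call:
send_rows(series="0.53 -0.2 0 0 0 0.02;0.53 -0.21 0 0 0 0.02;0.53 -0.21 0 0 0 0.02;0.53 -0.21 0 0 0 0.02;0.52 -0.21 0 0 0 0.02")

```text
t: 13.32
eef_pos: [513.9, 50.5, 207.4]
tcp_rot: [3.141, -0.0, 1.549]
ft_force: [0.6, -0.8, -3.3]
opening: 0.38
grip_force: 30.0
```

Call:
send_rows(series="0.52 -0.21 0 0 0 0.02;0 0 0 0 0 0;0 0 0 0 0 0")

```text
t: 13.7
eef_pos: [502.8, 80.7, 207.0]
tcp_rot: [3.141, -0.0, 1.546]
ft_force: [-0.4, 0.0, -3.1]
opening: 0.377
grip_force: 30.0
```

Run:
```python
from cell import env
from h import *
plan(env,[(501.5,80.5,90,-1.3,4)])
d=grab(env,'wrist'); C=cloud(d); Z=C[...,2]; print('cam',-np.array(d['R']).T@d['t'])
m=(np.hypot(C[...,0]-501,C[...,1]-81)<70)&(Z>77)&(Z<88)
P=C[m][:,:2]; r=cv2.minAreaRect(P.astype(np.float32)); print(m.sum(),r)
m=(abs(C[...,0]-501)<170)&(Z>14)&(Z<23)&(C[...,1]>-20)&(C[...,1]<200)
print(m.sum(),cv2.minAreaRect(C[m][:,:2].astype(np.float32)))
m=(np.hypot(C[...,0]-501,C[...,1]-81)<70)&(Z>150)&(Z<182); print('obj',m.sum(), cv2.minAreaRect(C[m][:,:2].astype(np.float32)) if m.sum()>3 else 0)
save(d,'pics/w3.png')
s=grab(env,'scene'); save(s,'pics/s3.png',(220,50,380,200),4)
```

```text
-0.00 -0.01 0.24 0 0 -0.00 ; -0.00 -0.01 0.24 0 0 -0.00 ; -0.00 -0.01 0.24 0 0 -0.00 ; -0.00 -0.01 0.24 0 0 -0.00

pos [502.8  80.7 207. ] rot [ 3.1407 -0.      1.5465] t 13.7 open 0.3769288851664604 29.999302625656128 [-0.4  0.  -3.1]
cam [505.3457406  158.66811294 299.81156889]
576 ((501.513916015625, 121.41590881347656), (9.712512969970703, 35.742183685302734), 88.54015350341797)
28990 ((500.87884521484375, 95.15410614013672), (170.38290405273438, 299.2791748046875), 89.18878936767578)
obj 7040 ((503.61334228515625, 82.0565185546875), (62.633296966552734, 55.66338348388672), 88.37216186523438)
```

View pics/w3.png

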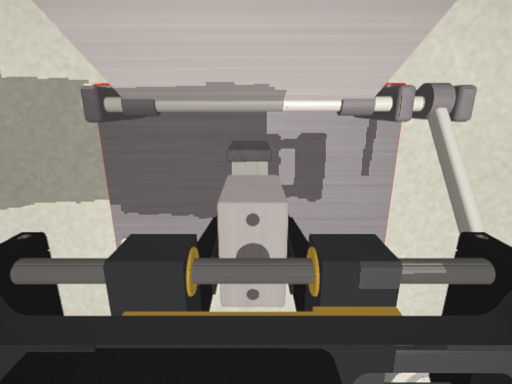

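The wrist view shows the held insert at about (253,240), above the nest and in line with the far cheek at (250,152). It needs a small correction of about -2 mm in x and -1 mm in y.

Call:
send_rows(series="-0.01 -0.02 0.1 0 0 0;-0.01 -0.02 0.2 0 0 0;0 0 0.25 0 0 0;0 0 0.2 0 0 0;0 0 0.2 0 0 0")

```text
t: 14.42
eef_pos: [500.1, 79.9, 148.3]
tcp_rot: [-3.141, -0.0, 1.546]
ft_force: [-0.6, -0.3, -3.6]
opening: 0.377
grip_force: 30.0
```

Call:
send_rows(series="0 0 0.15 0 0 0;0 0 0.15 0 0 0;0 0 0 0 0 0;0 0 0 0 0 0")

```text
t: 14.92
eef_pos: [500.2, 79.9, 131.6]
tcp_rot: [3.141, -0.0, 1.546]
ft_force: [0.7, 0.4, -3.7]
opening: 0.375
grip_force: 30.0
```

Run:
```python
from cell import env
from h import *
plan(env,[(500.6,79.6,65.6,-1.3,4)])
d=grab(env,'wrist'); C=cloud(d); Z=C[...,2]
m=(np.hypot(C[...,0]-501,C[...,1]-121)<30)&(Z>78)&(Z<86); print('cheek',m.sum(),cv2.minAreaRect(C[m][:,:2].astype(np.float32)))
m=(np.hypot(C[...,0]-501,C[...,1]-81)<45)&(Z>89)&(Z<98); print('obj',m.sum(), cv2.minAreaRect(C[m][:,:2].astype(np.float32)))
```

```text
-0.00 0.00 0.03 0 0 -0.00 ; -0.00 0.00 0.03 0 0 -0.00 ; -0.00 0.00 0.03 0 0 -0.00 ; -0.00 0.00 0.03 0 0 -0.00

pos [500.2  79.9 131.6] rot [ 3.1412e+00 -1.0000e-04  1.5460e+00] t 14.925 open 0.3754095227447688 29.999403655529022 [ 0.7  0.4 -3.7]
cheek 1549 ((501.5277099609375, 118.90065002441406), (15.328458786010742, 35.91142654418945), 88.64552307128906)
obj 5842 ((500.84796142578125, 81.33687591552734), (62.31185531616211, 55.52019119262695), 88.65509033203125)
```

Call:
send_rows(series="-0.01 0 0.04 0 0 0;0 0 0.04 0 0 0;0 0 0.02 0 0 0;0 0 0 0 0 0")

```text
t: 15.48
eef_pos: [500.0, 79.3, 125.3]
tcp_rot: [-3.141, -0.0, 1.546]
ft_force: [-0.5, 0.4, -2.9]
opening: 0.38
grip_force: 30.0
```

Call:
send_rows(series="0 0 0.015 0 0 0;0 0 0 0 0 0")

```text
t: 15.72
eef_pos: [500.1, 79.3, 124.5]
tcp_rot: [-3.142, -0.0, 1.546]
ft_force: [-0.3, 0.1, -3.3]
opening: 0.374
grip_force: 30.0
```

Call:
send_rows(series="0 0 0.01 0 0 0;0 0 0 0 0 0")

```text
t: 15.98
eef_pos: [500.1, 79.3, 124.4]
tcp_rot: [3.141, -0.0, 1.546]
ft_force: [-1.9, -1.2, 3.9]
opening: 0.376
grip_force: 30.0
```

Call:
send_rows(series="0 0 0.01 0 0 0;0 0 0 0 0 0")

```text
t: 16.23
eef_pos: [500.1, 79.3, 124.4]
tcp_rot: [3.141, -0.0, 1.546]
ft_force: [-4.0, -0.8, 15.3]
opening: 0.375
grip_force: 30.0
```

Call:
send_rows(series="0 0 -0.01 0 0 0;0 0 0 0 0 0;0 0 0 0 0 0;0 0 0 0 0 0;0 0 0 0 0 0", fingers=1)

```text
t: 16.85
eef_pos: [500.1, 79.2, 123.9]
tcp_rot: [-3.142, -0.0, 1.546]
ft_force: [-0.4, 0.4, -0.8]
opening: 0.843
grip_force: 0.0
```

Call:
send_rows(series="0 0 -0.2 0 0 0;0 0 -0.6 0 0 0;0 0 -0.9 0 0 0;0 0 -0.9 0 0 0;0 0 -0.9 0 0 0")

```text
t: 17.48
eef_pos: [499.5, 79.2, 336.7]
tcp_rot: [3.141, -0.0, 1.546]
ft_force: [0.3, -1.2, -0.6]
opening: 1.0
grip_force: 0.0
```

Call:
send_rows(series="0 0 -0.3 0 0 0;0 0 0 0 0 0;0 0 0 0 0 0", fingers=0)

```text
t: 17.85
eef_pos: [499.6, 79.2, 351.2]
tcp_rot: [-3.14, 0.0, 1.546]
ft_force: [0.3, -0.4, -0.2]
opening: 0.739
grip_force: 0.0
```

Run:
```python
from cell import env
from h import *
plan(env,[(485,300,290,-1.3,5),(485,300,183,-1.3,3)])
d=grab(env,'wrist'); save(d,'pics/w4.png'); C=cloud(d); Z=C[...,2]
m=(np.hypot(C[...,0]-501,C[...,1]-81)<60)&(Z>84)&(Z<92); print('obj',m.sum(), cv2.minAreaRect(C[m][:,:2].astype(np.float32)))
m=(np.hypot(C[...,0]-501,C[...,1]-81)<60)&(Z>77)&(Z<83.5); print('cheeks',m.sum(), cv2.minAreaRect(C[m][:,:2].astype(np.float32)))
for n in('wrist','top'):
    if n=='top': d=grab(env,n)
    C=cloud(d); Z=C[...,2]
    a=(C[...,0]>610)&(C[...,0]<645)&(Z>112)&(C[...,1]<145)&(C[...,1]>50)&(Z<190)
    P=C[a]
    if len(P)>10:
        V=np.linalg.svd(P-P.mean(0),full_matrices=False)[2][0]; V*=-np.sign(V[1]); print(n,'arm',len(P),P.mean(0).round(1),V.round(3),np.arctan2(V[2],-V[1]))
```

```text
0.73 -0.07 0.01 0 0 -0.00 ; 0.73 -0.07 0.01 0 0 -0.00 ; 0.73 -0.07 0.01 0 0 -0.00 ; 0.73 -0.07 0.01 0 0 -0.00 ; 0.73 -0.07 0.01 0 0 -0.00
0.00 0.00 0.59 0 0 -0.00 ; 0.00 0.00 0.59 0 0 -0.00 ; 0.00 0.00 0.59 0 0 -0.00

pos [499.6  79.2 351.2] rot [-3.1404  0.      1.546 ] t 17.85 open 0.7392347407300699 0.0 [ 0.3 -0.4 -0.2]
obj 1249 ((501.20989990234375, 81.11226654052734), (88.44471740722656, 34.900333404541016), 87.90103149414062)
cheeks 423 ((500.6596984863281, 79.89547729492188), (90.97605895996094, 35.706207275390625), 88.7647705078125)
wrist arm 692 [627.7 110.4 140. ] [-0.013 -0.798  0.602] 0.6465052992161919
top arm 35 [628.3  93.3 151.7] [ 0.018 -0.784  0.621] 0.6700996044011925
```

View pics/w4.png

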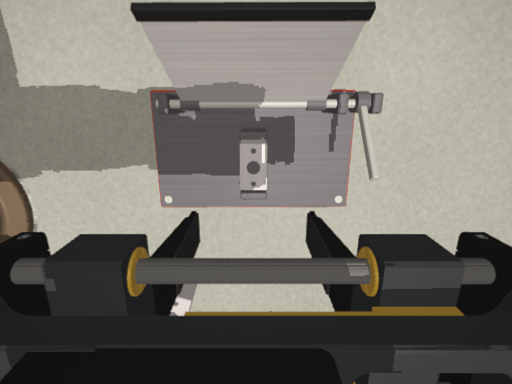

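The wrist view shows the insert seated between the cheeks at about (253,168), square in the nest. The guard is folded back at the top of the picture and the index arm is at (370,140). Next I'll go over and behind the guard with the fingers shut.

Call:
send_rows(series="0.73 -0.07 0 0 0 0;0.73 -0.07 0 0 0 0;0.73 -0.07 0 0 0 0;0.73 -0.07 0 0 0 0;0.73 -0.07 0 0 0 0")

```text
t: 18.58
eef_pos: [484.2, 300.1, 350.9]
tcp_rot: [-3.14, 0.001, 1.546]
ft_force: [0.6, -1.0, 0.1]
opening: 0.133
grip_force: 0.0
```

Call:
send_rows(series="0 0 0 0 0 0;0 0 0.5 0 0 0;0 0 0.5 0 0 0;0 0 0.3 0 0 0;0 0 0 0 0 0")

```text
t: 19.2
eef_pos: [484.3, 297.8, 272.3]
tcp_rot: [-3.138, 0.002, 1.545]
ft_force: [0.8, 0.0, 0.3]
opening: 0.005
grip_force: 0.0
```

Call:
send_rows(series="-0.4 0 0 0 0 0;-0.3 0 0 0 0 0;-0.2 0 0 0 0 0;-0.15 0 0 0 0 0;0 0 0 0 0 0")

```text
t: 19.82
eef_pos: [483.1, 235.3, 274.2]
tcp_rot: [3.141, -0.0, 1.545]
ft_force: [0.3, 1.2, 0.2]
opening: 0.002
grip_force: 0.0
```

Call:
send_rows(series="-0.25 0 0 0 0 0;-0.25 0 0 0 0 0;-0.25 0 0 0 0 0;-0.25 0 0 0 0 0;-0.2 0 0 0 0 0")

```text
t: 20.45
eef_pos: [481.1, 162.6, 273.9]
tcp_rot: [-3.141, -0.0, 1.545]
ft_force: [-0.5, 2.3, -0.7]
opening: 0.004
grip_force: 1.0
```

Call:
send_rows(series="-0.2 0 0 0 0 0;-0.2 0 0 0 0 0;-0.15 0 0 0 0 0;-0.15 0 0 0 0 0;-0.12 0 0 0 0 0")

```text
t: 21.08
eef_pos: [479.9, 114.0, 273.9]
tcp_rot: [3.142, -0.0, 1.546]
ft_force: [0.9, 2.0, 0.1]
opening: 0.004
grip_force: 0.6
```

Call:
send_rows(series="-0.08 0 0.04 0 0 0;-0.08 0 0.05 0 0 0;-0.07 0 0.05 0 0 0;-0.06 0 0.05 0 0 0;0 0 0 0 0 0")

```text
t: 21.7
eef_pos: [479.5, 96.9, 262.3]
tcp_rot: [-3.141, 0.0, 1.546]
ft_force: [0.1, 0.2, -0.1]
opening: 0.007
grip_force: 0.0
```

```bash
cat > ang.py <<'E'
from cell import env
from h import *
ns=np.array([0.023,1.0])  # fixture y in world
def meas(views):
    for n in views:
        d=grab(env,n); C=cloud(d); X,Y,Z=C[...,0],C[...,1],C[...,2]
        fx=X-500.6+0.023*(Y-80); fy=Y-80+0.0*X
        g=(abs(fx)<78)&(fy<62)&(fy>-60)&(Z>100)&(Z<200)
        P=C[g]
        if len(P)>200:
            # robust plane z=a+b x+c y by line fit on fy
            for _ in range(4):
                A=np.c_[np.ones(len(P)),P[:,0]-500,P[:,1]]; s=np.linalg.lstsq(A,P[:,2],rcond=None)[0]; r=P[:,2]-A@s
                k=abs(r)<max(2.5,1.5*np.median(abs(r))); P=P[k]
            th=np.arctan(-s[2]); y95=160; h=s[0]+s[2]*160
            print(n,'guard',len(P),'ang %.3f'%th,'z at hinge %.1f'%h,'res %.2f'%np.std(r[k]))
        a=(fx>115)&(fx<142)&(Z>112)&(fy<62)&(fy>-30)&(Z<190)
        P=C[a]
        if len(P)>15:
            V=np.linalg.svd(P-P.mean(0),full_matrices=False)[2][0]; V*=-np.sign(V[1]); print(n,'arm',len(P),P.mean(0).round(1),'ang %.3f'%np.arctan2(V[2],-V[1]))
E
python3 - <<'E'
from ang import *
meas(('top','scene','wrist')); s=env.state(); print(s['eef_pos'],s['ft_force'])
save(load('scene'),'pics/s5.png',(250,60,370,190),5)
E
```

```text
top guard 277 ang 0.792 z at hinge 108.9 res 0.96
top arm 68 [628.9 108.5 141.2] ang 0.628
scene guard 173 ang 0.827 z at hinge 96.7 res 0.71
scene arm 49 [632.8 105.  140.6] ang 0.650
wrist guard 19106 ang 0.824 z at hinge 104.3 res 0.82
wrist arm 1538 [627.2 109.2 140.3] ang 0.653
[479.49279071  97.16097038 262.5180182 ] [-0.48738675  0.16243951  0.53826564]
```

View pics/s5.png

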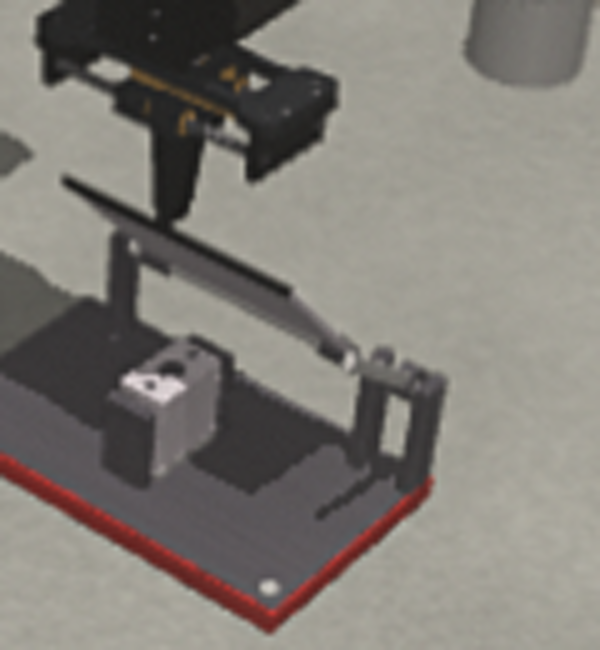

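The guard is at about 0.82 and the index arm at about 0.65. The scene crop shows the insert upright in the nest at (165,420). I'll push further in small steps.

Call:
send_rows(series="-0.06 0 0.06 0 0 0;-0.06 0 0.06 0 0 0;-0.05 0 0.05 0 0 0;0 0 0 0 0 0;0 0 0 0 0 0")

```text
t: 22.48
eef_pos: [479.2, 86.9, 252.3]
tcp_rot: [-3.141, -0.0, 1.546]
ft_force: [-0.6, 0.6, -0.1]
opening: 0.002
grip_force: 0.0
```

```bash
cat >> ang.py <<'E'
def arm2(n):
    d=load(n); C=cloud(d); X,Y,Z=C[...,0],C[...,1],C[...,2]
    fx=X-500.6+0.023*(Y-80); fy=Y-80
    a=(fx>115)&(fx<142)&(Z>100)&(fy<66)&(fy>-10)&(Z<190); P=C[a]; y,z=P[:,1]-80,P[:,2]
    for q in (50,75,90):
        yb,zb=[],[]
        s=np.polyfit(y,z,1)
        for b in np.arange(4,60,4):
            k=(y>=b)&(y<b+4)
            if k.sum()>4: r=z[k]-np.polyval(s,y[k]); yb.append(b+2); zb.append(np.polyval(s,b+2)+np.percentile(r,q))
        if len(yb)>4:
            p=np.polyfit(yb,zb,1); print(n,q,len(yb),'armtop ang %.3f z@hinge %.1f'%(np.arctan(-p[0]),np.polyval(p,80)), 'res %.2f'%np.std(np.polyval(p,yb)-zb))
E
python3 - <<'E'
from ang import *
meas(('top','scene','wrist')); s=env.state(); print(s['eef_pos'],s['ft_force'])
arm2('wrist'); arm2('top')
save(load('wrist'),'pics/w6.png')
E
```

```text
top guard 362 ang 0.658 z at hinge 108.8 res 1.09
top arm 68 [629.  108.6 140.8] ang 0.625
scene arm 47 [632.6 103.4 141.9] ang 0.649
wrist guard 21682 ang 0.700 z at hinge 103.3 res 0.76
wrist arm 1754 [627.1 109.  140.3] ang 0.654
[479.23089746  87.03524278 252.36226835] [-0.01675401 -0.4415509  -0.95333477]
wrist 50 14 armtop ang 0.656 z@hinge 103.1 res 0.19
wrist 75 14 armtop ang 0.655 z@hinge 104.5 res 0.09
wrist 90 14 armtop ang 0.657 z@hinge 105.0 res 0.18
```

View pics/w6.png

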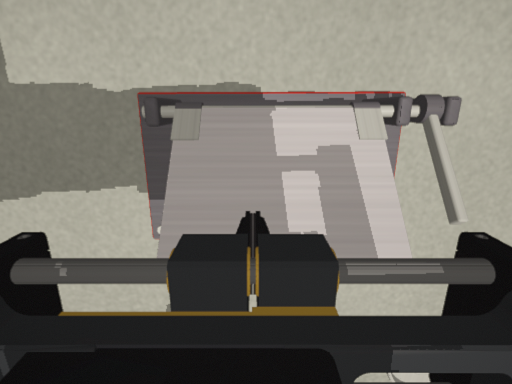

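The wrist view shows the guard just above the index arm at (445,165): guard 0.700, arm 0.655. The push geometry agrees, so I'll make the last small step.

Call:
send_rows(series="-0.03 0 0.03 0 0 0;-0.025 0 0.03 0 0 0;0 0 0 0 0 0;0 0 0 0 0 0")

```text
t: 23.12
eef_pos: [479.2, 83.6, 248.7]
tcp_rot: [-3.142, -0.0, 1.546]
ft_force: [-0.1, -0.4, -0.5]
opening: 0.006
grip_force: 0.0
```

Run:
```python
from ang import *
meas(('wrist',)); s=env.state(); print(s['eef_pos'],s['ft_force']); arm2('wrist')
```

```text
wrist guard 22561 ang 0.662 z at hinge 103.1 res 0.74
wrist arm 1851 [627.  109.  140.3] ang 0.652
[479.1723117   83.60722634 248.71094869] [-0.02129049 -0.30678019 -0.66929662]
wrist 50 14 armtop ang 0.654 z@hinge 103.3 res 0.16
wrist 75 14 armtop ang 0.656 z@hinge 104.4 res 0.11
wrist 90 14 armtop ang 0.656 z@hinge 105.0 res 0.08
```

Call:
send_rows(series="-0.01 0 0.01 0 0 0;0 0 0 0 0 0")

```text
t: 23.42
eef_pos: [479.2, 83.0, 248.1]
tcp_rot: [3.141, -0.0, 1.546]
ft_force: [-0.3, 0.3, 0.4]
opening: 0.005
grip_force: 0.4
```

Call:
send_rows(series="0.05 0 -0.1 0 0 0;0.05 0 -0.4 0 0 0;0 0 -0.6 0 0 0;0 0 -0.6 0 0 0;0 0 0 0 0 0")

```text
t: 24.05
eef_pos: [479.7, 89.2, 352.7]
tcp_rot: [3.137, -0.0, 1.546]
ft_force: [0.0, 0.5, 0.8]
opening: 0.003
grip_force: 0.0
```

Run:
```python
from ang import *
meas(('wrist','top','scene')); s=env.state(); print(s['eef_pos'],s['ft_force']); arm2('wrist')
save(load('scene'),'pics/s7.png',s=1.5)
```

```text
wrist guard 13551 ang 0.658 z at hinge 102.9 res 0.82
wrist arm 683 [627.5 109.6 140.4] ang 0.650
top guard 1115 ang 0.647 z at hinge 103.7 res 1.11
top arm 46 [628.6  98.1 148.9] ang 0.625
scene arm 48 [632.6 104.3 141.1] ang 0.651
[478.97910907  89.10098063 349.58995116] [-0.28891525 -0.62403777 -0.36789376]
wrist 50 14 armtop ang 0.653 z@hinge 103.8 res 0.18
wrist 75 14 armtop ang 0.656 z@hinge 104.5 res 0.22
wrist 90 14 armtop ang 0.658 z@hinge 104.9 res 0.25
```

View pics/s7.png

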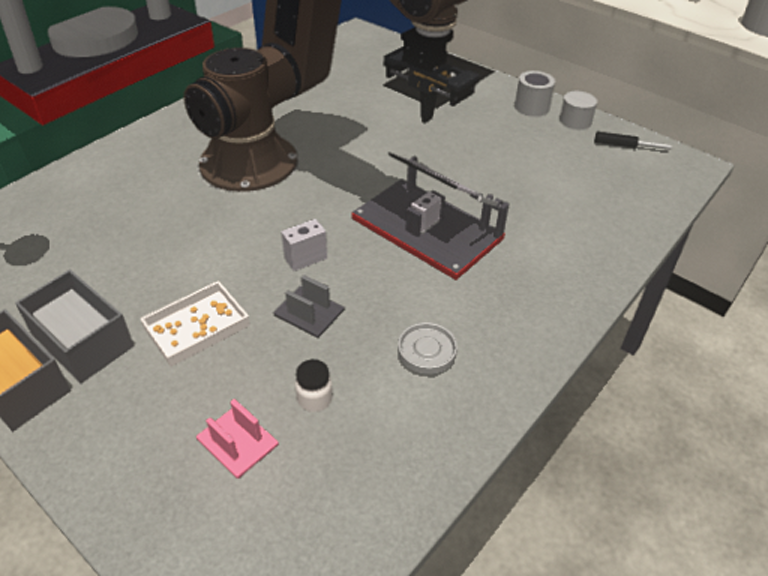

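The scene view shows the insert in the nest at (427,210), the guard over it in line with the arm (0.658 against 0.656), and the arm clear. The bystanders and the empty rack at (310,305) are undisturbed.

```bash
python3 -c "
from cell import env
print(env.job_done())"
```

```text
the job is handed in; nothing more can be done
None
```

The job is handed in: the insert stands upright in the nest, the guard rests in line with the index arm (measured 0.658 against 0.656 rad), and it took about 24 s of the 72 s allowed; no verdict was returned.

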